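Snap the blue pull-gauge hook onto the yellow anchor pin

TASK

Take the latch hook with the blue housing and push it straight down over the cross pin of the yellow test anchor, until its feet stand on the anchor's base plate and its red sprung latch has snapped shut beneath the pin. Let go and leave it standing upright there; leave the orange hook standing where it is.

Things in the scene. Friction and masses are not known exactly. Their poses are not given: they have to be found in the camera images.
- blue_hook: Hook to use: aluminium inverted U on two feet, blue block housing on top; 138 mm high, 0.24-0.38 kg. Origin midway between the feet, at their underside; z up, x across the mouth, y along a pin in it. 62 mm wide (x), 24 thick (y); mouth 34 wide (44 at the feet), roof at z 66. Grip the housing, 44 (x) by 26 (y), z 88-138, from above, fingers closing along y. It may go on the pin either way round.
- blue_latch (a joint): Angle (rad) of the blue hook's red latch, a flat bar 33 mm long, 5 thick, hinged in one leg at x -20, z 16 mm. 0: shut, level across the mouth (at start). It only swings up into the hook, to 1.6. Its spring resists the pin with 8 to 13 N at mid-mouth, more than the hook's weight, so press; it springs back to 0 once past the pin, when the pin's axis is 42 (off-centre up to 55) mm above the feet.
- yellow_pin (a point): Middle of the yellow anchor's cross pin, on its axis, 66 mm above the table; y along the pin, z up. Steel pin 14 mm thick, 48 long between two yellow cheeks (10 thick in y, 40 in x, tops at 85 mm) on a base plate 110 (x) by 96 (y), 10 thick, fixed to the table, centred below. A hook standing on the plate has the pin's axis 56 mm above its feet. The like anchor with grey cheeks is not used.
- orange_hook: A second hook of the same shape, size and frame, with an orange housing: not used, it stays standing where it is.

How it is judged:
By the outcome, as a careful person would: the job done as asked, in the order asked, and still so for the second after the job is handed in, with the robot touching nothing.
It also fails if it takes over 42 s, if anything falls off the work surface, if the arm or the gripper's body presses on something with over 40 N, if the wrist force passes 120 N, or if a joint passes its speed limit or range.

ROBOT

A 6-joint arm with a two-finger parallel gripper is mounted at the origin on the work surface. World frame = base frame: x ahead of the robot, y to its left, z up, the work surface at z = 0. Lengths are in m, angles in rad, forces in N, time in s.
With the tool pointing down it reaches from about 0.375 to 0.9 m from the base axis. Payload 3.1 kg.
Tool frame: the origin (TCP) lies at the very end of the fingers, on their centre line; the grasp point (between the pads) lies 19 mm behind it; z points along the fingers, y is the line along which they close (so a half turn about z gives the same grasp; the last joint's range is limited). The gripper opens to 85 mm and grips with 20 to 120 N. Pads are 22 mm wide; open, the fingers measure 114 mm over their backs; the gripper's body (76 mm by 85 mm) begins 54 mm behind the grasp point. The pads swing forward as they close: fully open they stand 13 mm farther back than shut.
Start: joints at [-1.417, 0.527, 1.433, -0, 1.181, -0.178], TCP at [0.204, -0.591, 0.231] pointing down, gripper open.
Joint ranges: [-3.08, 3.08], [-0.75, 2.2], [0.22, 2.44], [-1.43, 4.57], [0, 2.65], [-2.85, 2.85]. Speed limits (rad/s): [2.79, 2.79, 3.14, 3.14, 3.14, 3.14].

INTERFACE

Orientations are given as a unit quaternion [x, y, z, w].
In Python, from station import sense, snapshot, camera_params, sign_off gives the robot as it stands.
- The arm moves only by the shell command python3 -m handwheel 'ROWS' [OPENING] [FORCE]. ROWS is JSON, a list that holds one entry, the list of rows, each a list of 4 numbers: the shift along the tool's x, y, z in units of 25 mm (1.0 is 25 mm), then the turn about the tool's z in units of 6 degrees (1.0 is 6 degrees). A call has 1 to 20 rows; each row shifts and turns the commanded pose from where the row before left it, along the tool's axes as they then stand; what a row does not reach is not made up. A row lasts 1/8 s, in which the tool goes at most 62.5 mm and 10.7 degrees, less where a joint would pass 70% of its speed; a pose out of reach is approached as far as the arm can. A call is refused whole if a number of a shift passes 1 or a number of a turn 1, either way. A call with a gripper value outside its range is refused whole. OPENING is the finger opening in mm, from 0 to 85.4, set as the call begins (- or left out, the last holds). The fingers move at their own pace and stop on an object; FORCE is the grip in N (left out, the last holds). Time passes only in rows, so rows that do not move let the fingers close. It gives the time, the measured TCP pose, the force, the opening and the grip force at its end, in the units of the state.
- sense(): the state, without advancing time (a new reading comes with each control period).
- snapshot(name): name is "scene" or "top" or "wrist"; returns (picture, depth): 420x560x3 uint8, red, green, blue; 420x560 float32, m along the optical axis (not along the pixel's ray), 0 where there is no reading.
- camera_params(name): a dict with "mtx" (3x3 intrinsics, pixels), "extrinsics" (4x4, takes a point from camera to world coordinates); the wrist camera has in their place "hand_eye" (4x4, takes a point from camera to tool coordinates, whose origin is the TCP and whose axes are the flange's). Camera axes: x right, y up, looking along -z (the intrinsics and any distortion apply to the point x, -y, -z); pixel columns grow to the right and rows downward; lengths in m; the calibration is good to about 2 mm. The wrist camera is an equidistant fisheye: a pixel r from the principal point sees the ray r / f radians off the axis. A picture is of the moment at which its call begins: read the wrist's pose just before it. camera_params takes no time and is no camera call.
- sign_off(): hands the job in; it is judged then, once.
The state is a dict: "t": time; "q": joint angles; "qd": joint speeds; "tau": joint torques, N m; "tcp_pos": TCP position; "tool_rot": TCP orientation; "force": force on the tool from outside, world axes, zero at the start; "ft_torque": the same for the moment, N m; "finger_gap": opening from 0.0 (shut) to 1.0 (fully open); "gripper_force": force on a finger pad.
Only numpy, scipy, OpenCV 4.12 (cv2) and the standard library are available. Lean on these libraries where they do the work, as an engineer would, in place of code of your own. Each camera call takes 0.05 s, during which the arm holds its last target. There are 200 camera calls.

## Working session

There is one attempt and no reset: what is moved stays moved. The work goes in short steps, Python scripts to look and compute and a shell command to move; the robot and the scene stay as the last step left them, time stands still between calls to the robot, and variables do not carry over. Pictures are saved under pics/ and viewed, at most 10 in all, crops included, and the job is handed in when it is done.

```bash
mkdir -p pics; cat > look.py <<'E'
import sys,cv2
from station import *
def save(n,f):
    p,d=snapshot(n); cv2.imwrite(f'pics/{f}.png',p[:,:,::-1]); return p,d
E
python3 - <<'E'
from look import *; import numpy as np
s=sense();print(s)
for n in("scene","top"):
    p,d=save(n,n);np.savez(f'{n}.npz',p=p,d=d);print(n,camera_params(n))
print(camera_params("wrist"))
E
```

```text
{'t': 0.0, 'q': array([-1.41747879e+00,  5.28490695e-01,  1.43388428e+00,  2.16132285e-06,
        1.18138170e+00, -1.78487819e-01]), 'qd': array([-1.90425554e-04, -1.20783361e-04,  8.74743163e-05, -1.56913661e-03,
        3.85224155e-04, -9.43196195e-04]), 'tau': array([ 2.80951190e-04, -4.42352307e+01, -1.78023684e+01, -1.63650629e-04,
        8.51062650e-03,  2.90114386e-06]), 'tcp_pos': array([ 0.20352071, -0.59019262,  0.23032427]), 'tool_rot': array([ 9.86269177e-01,  1.65142180e-01,  1.46160899e-05, -1.08190948e-03]), 'force': array([-0.3745819 ,  0.47261037, -0.63299863]), 'ft_torque': array([-0.039333  , -0.05149794, -0.00993693]), 'gripper_force': 0.0, 'finger_gap': 0.9985086327473839}
scene {'mtx': array([[421.94203053,   0.        , 283.60284569],
       [  0.        , 421.94203053, 214.65105606],
       [  0.        ,   0.        ,   1.        ]]), 'extrinsics': array([[ 9.05757299e-01, -3.42401010e-01,  2.49730383e-01,
         7.13753196e-01],
       [ 4.23796782e-01,  7.31873932e-01, -5.33626119e-01,
        -4.16736414e-01],
       [-5.70358530e-05,  5.89170685e-01, 
[... 373 characters left out ...]
      [-0.99994883,  0.00908357, -0.00445279,  0.02233439],
       [-0.00345196,  0.10736324,  0.99421387,  0.96566752],
       [ 0.        ,  0.        ,  0.        ,  1.        ]])}
{'mtx': array([[325.1922621 ,   0.        , 282.34758115],
       [  0.        , 325.1922621 , 207.262969  ],
       [  0.        ,   0.        ,   1.        ]]), 'hand_eye': array([[-5.15961248e-04,  9.59778090e-01,  2.80759241e-01,
         7.14816832e-02],
       [ 9.99999754e-01,  3.61939132e-04,  6.00442825e-04,
         9.35590891e-04],
       [ 4.74674112e-04,  2.80759482e-01, -9.59778041e-01,
        -1.41915662e-01],
       [ 0.00000000e+00,  0.00000000e+00,  0.00000000e+00,
         1.00000000e+00]])}
```

View pics/scene.png

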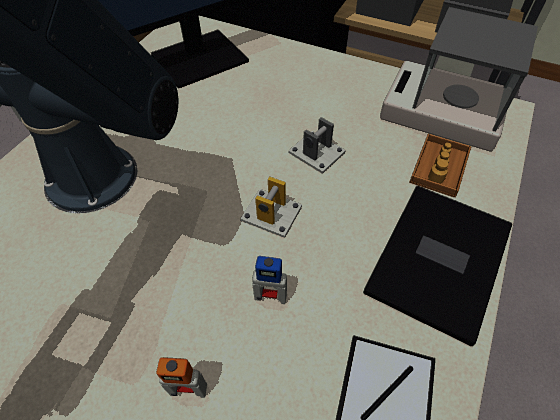

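View pics/top.png

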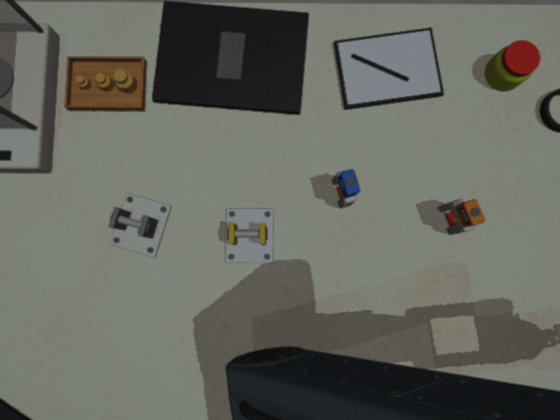

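The scene view shows the blue hook at about (268,278), the orange one at (178,375), and the yellow anchor at (272,207) with the grey one behind it. In the top view, blue is at (347,187), orange at (465,215) and the yellow anchor at (249,235).

```bash
python3 - <<'E'
import numpy as np,cv2
S=np.load('scene.npz')['p'];T=np.load('top.npz')['p']
def c(p,x,y,w=70,h=50): 
    x-=w//2;y-=h//2
    return cv2.resize(p[y:y+h,x:x+w,::-1],(400,286),interpolation=cv2.INTER_CUBIC)
m=np.vstack([np.hstack([c(S,270,278),c(T,347,187)]),np.hstack([c(S,272,207,84,60),c(T,249,235,84,60)])])
cv2.imwrite('pics/crop.png',np.clip(m*1.5,0,255).astype(np.uint8))
for n,p in(('scene',S),('top',T)):
    h=cv2.cvtColor(p,cv2.COLOR_RGB2HSV)
    for col,lo,hi,y0,x0 in(('blue',(105,150,40),(125,255,255),150,230),('yel',(18,150,60),(32,255,255),150,200)):
        k=cv2.inRange(h,lo,hi);k[:y0]=0;k[:,:x0]=0;k[:,400:]=0
        nn,l,st,ce=cv2.connectedComponentsWithStats(k)
        for i in range(1,nn):
            if st[i,4]>25:print(n,col,st[i],ce[i].round(1))
E
```

```text
scene blue [256 256  26  27 413] [268.3 269. ]
scene yel [268 177  17  29 209] [276.9 187.1]
scene yel [256 196  20  28 317] [264.9 209.3]
top blue [340 170  19  27 254] [349.2 183. ]
top yel [229 223   7  21 109] [231.4 233.5]
top yel [260 224   5  20  91] [262.2 233.6]
```

View pics/crop.png

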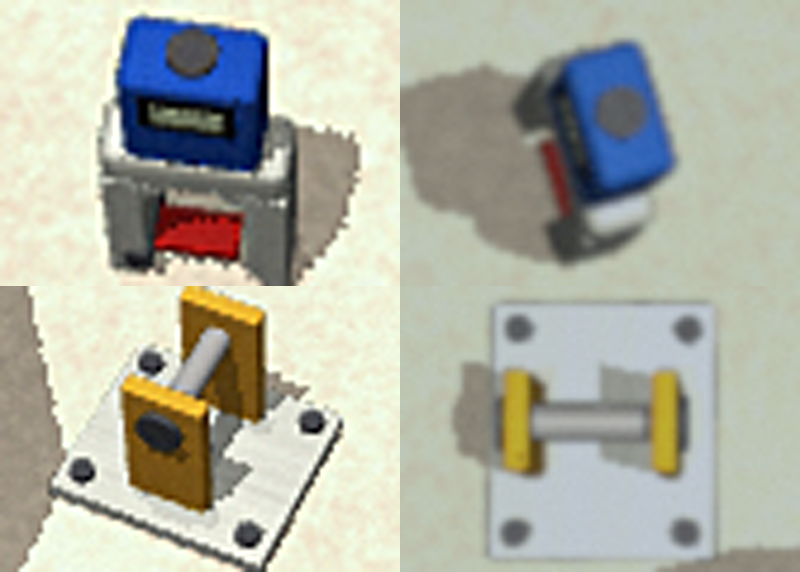

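The crops show the hook's top disc at (192,52) in scene and (620,113) in top, plus the plate bolts and the pin. I'll triangulate these.

```bash
cat > geo.py <<'E'
import numpy as np,cv2
from station import *
from scipy.spatial.transform import Rotation as R
def ray(n,uv,pose=None):
    c=camera_params(n);K=c['mtx'];x,y=(uv[0]-K[0,2])/K[0,0],(uv[1]-K[1,2])/K[1,1]
    if n=='wrist':
        r=np.hypot(x,y);k=np.sin(r)/r if r>1e-9 else 1;d=np.array([x*k,-y*k,-np.cos(r)])
        E=np.eye(4);E[:3,:3]=R.from_quat(pose[1]).as_matrix();E[:3,3]=pose[0];E=E@c['hand_eye']
    else: d=np.array([x,-y,-1.]);E=c['extrinsics']
    d=E[:3,:3]@d;return E[:3,3],d/np.linalg.norm(d)
def tri(*rays):
    A=sum(np.eye(3)-np.outer(d,d) for o,d in rays);b=sum((np.eye(3)-np.outer(d,d))@o for o,d in rays)
    p=np.linalg.solve(A,b);return p,[round(1e3*np.linalg.norm(np.cross(p-o,d)),1) for o,d in rays]
def plane(r,z): o,d=r;return o+d*(z-o[2])/d[2]
E
python3 - <<'E'
from geo import *
u=lambda x,y,x0,y0,s,ox,oy:((x-ox+.5)*s-.5+x0,(y-oy+.5)*s-.5+y0)
p=tri(ray('scene',u(192,52,235,253,.175,0,0)),ray('top',u(620,113,312,162,.175,400,0)));print('disc',p)
q=[]
for a,b in(((150,362),(518,328)),((313,421),(688,328)),((82,470),(515,532)),((248,535),(685,532))):
    x,e=tri(ray('scene',u(*a,230,177,.21,0,286)),ray('top',u(*b,207,205,.21,400,286)));q.append(x);print(x.round(4),e)
c=np.mean(q,0);print('plate',c)
q=np.array(q)
print('pin dir yaw',[np.degrees(np.arctan2(*v[[1,0]])) for v in(q[1]-q[0],q[3]-q[2],q[2]-q[0],q[3]-q[1])])
print('top pin z.066',plane(ray('top',u(590,421,207,205,.21,400,286)),.073))
for a in((640,42),(677,160),(600,195),(562,62)):print(plane(ray('top',u(*a,312,162,.175,400,0)),.138).round(4))
E
```

```text
disc (array([ 0.53459117, -0.09850156,  0.13636623]), [np.float64(0.7), np.float64(0.7)])
[0.4555 0.0951 0.0837] [np.float64(32.1), np.float64(32.1)]
[0.497  0.0586 0.0871] [np.float64(19.0), np.float64(19.0)]
[ 0.3852  0.1185 -0.0753] [np.float64(21.7), np.float64(21.7)]
[ 0.4371  0.0717 -0.0538] [np.float64(39.1), np.float64(39.1)]
plate [0.44369662 0.08595395 0.01042131]
pin dir yaw [np.float64(-41.261929466258465), np.float64(-42.06357855532078), np.float64(161.55334925039227), np.float64(167.71793402743353)]
top pin z.066 [0.44452802 0.08788498 0.073     ]
[ 0.5561 -0.105   0.138 ]
[ 0.5192 -0.1162  0.138 ]
[ 0.508  -0.0923  0.138 ]
[ 0.5496 -0.0808  0.138 ]
```

```bash
python3 - <<'E'
from geo import *
u=lambda x,y,x0,y0,s,ox,oy:((x-ox+.5)*s-.5+x0,(y-oy+.5)*s-.5+y0)
q=[]
for a,b in(((150,362),(515,532)),((313,421),(518,328)),((82,470),(685,532)),((248,535),(688,328))):
    x,e=tri(ray('scene',u(*a,230,177,.21,0,286)),ray('top',u(*b,207,205,.21,400,286)));q.append(x);print(x.round(4),e[0])
q=np.array(q);print('plate',q.mean(0))
print('x yaw',[np.degrees(np.arctan2(*v[[1,0]])) for v in(q[1]-q[0],q[3]-q[2])],'y yaw',[np.degrees(np.arctan2(*v[[1,0]])) for v in(q[0]-q[2],q[1]-q[3])])
s=sense();M=R.from_quat(s['tool_rot']).as_matrix();print(M.round(3))
yaw=np.degrees(np.arctan2(M[1,1],M[0,1]));print('tool y yaw',yaw)
print('to hook z.25 in tool /25mm',(M.T@(np.array([.5345,-.0985,.27])-s['tcp_pos'])/.025).round(2))
E
```

```text
[0.4018 0.124  0.0083] 0.8
[0.4888 0.1247 0.008 ] 1.1
[0.4024 0.0521 0.0083] 0.8
[0.4891 0.0518 0.0082] 0.7
plate [0.44550956 0.08817296 0.00823152]
x yaw [np.float64(0.43981286174803774), np.float64(-0.17014621550387451)] y yaw [np.float64(90.49350064639944), np.float64(90.22987890853348)]
[[ 0.945  0.326 -0.   ]
 [ 0.326 -0.945  0.002]
 [ 0.    -0.002 -1.   ]]
tool y yaw -70.99118347160808
to hook z.25 in tool /25mm [ 18.92 -14.29  -1.55]
```

```bash
python3 -m handwheel '[[[1,-0.75,-0.08,0.03],[1,-0.75,-0.08,0.03],[1,-0.75,-0.08,0.03],[1,-0.75,-0.08,0.03],[1,-0.75,-0.08,0.03],[1,-0.75,-0.08,0.03],[1,-0.75,-0.08,0.03],[1,-0.75,-0.08,0.03],[1,-0.75,-0.08,0.03],[1,-0.75,-0.08,0.03],[1,-0.75,-0.08,0.03],[1,-0.75,-0.08,0.03],[1,-0.75,-0.08,0.03],[1,-0.75,-0.08,0.03],[1,-0.75,-0.08,0.03],[1,-0.75,-0.08,0.03],[0,0,0,0]]]' 70 60
cat > w.py <<'E'
import sys,json
from look import *
s=sense();p,d=save('wrist',sys.argv[1]);json.dump([list(s['tcp_pos']),list(s['tool_rot'])],open(sys.argv[1]+'.json','w'))
E
python3 w.py w1
python3 -m handwheel '[[[1,-0.75,-0.08,0.03],[1,-0.75,-0.08,0.03],[1,-0.75,-0.08,0.03],[0,0,0,0],[0,0,0,0]]]'
python3 w.py w2
python3 - <<'E'
import cv2,numpy as np
a,b=[cv2.imread(f'pics/w{i}.png') for i in(1,2)]
cv2.imwrite('pics/w12.png',cv2.resize(np.hstack([a[:,80:480],b[:,80:480]]),(800,420)))
E
```

```text
t: 2.22
tcp_pos: [0.4943, -0.1822, 0.2631]
tool_rot: [0.99, 0.142, -0.0, -0.0]
force: [-1.6, 0.7, 0.1]
finger_gap: 0.821
gripper_force: 0.0
t: 2.9
tcp_pos: [0.5495, -0.11, 0.2689]
tool_rot: [0.991, 0.135, -0.001, 0.0]
force: [0.5, 0.4, 0.1]
finger_gap: 0.82
gripper_force: 0.0
```

View pics/w12.png

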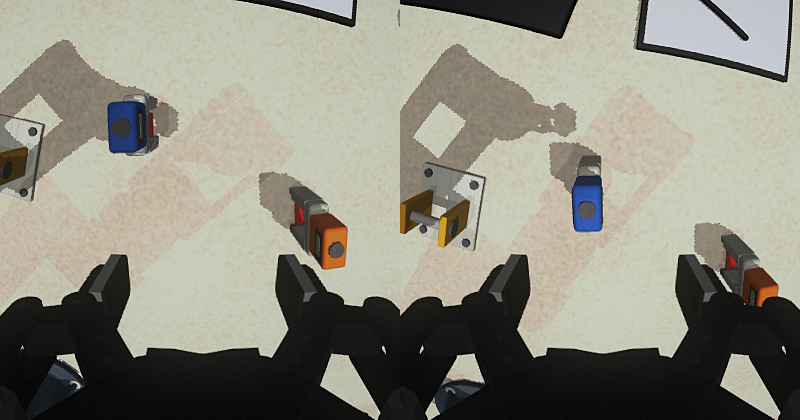

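The left view (w1) shows the blue disc at about (203,127). The right view (w2) has it at about (267,210), with the yellow pin at about (102,217). Next I'll refine these with masks.

```bash
python3 - <<'E'
from geo import *
import json
rs=[]
for n in('w1','w2'):
    im=cv2.imread(f'pics/{n}.png');po=json.load(open(n+'.json'))
    k=cv2.inRange(cv2.cvtColor(im,cv2.COLOR_BGR2HSV),(105,150,40),(125,255,255))
    k[:,:100]=0;k[260:]=0
    cs,h=cv2.findContours(k,cv2.RETR_CCOMP,cv2.CHAIN_APPROX_NONE)
    i=max(range(len(cs)),key=lambda i:cv2.contourArea(cs[i]))
    hs=[c for j,c in enumerate(cs) if h[0][j][3]==i and cv2.contourArea(c)>50]
    for c in hs: print(n,'hole',cv2.minEnclosingCircle(c),cv2.contourArea(c))
    c=max(hs,key=lambda c:-abs(cv2.arcLength(c,1)**2/cv2.contourArea(c)-12.6)) 
    rs.append(ray('wrist',cv2.minEnclosingCircle(c)[0],po))
    print('rect',cv2.minAreaRect(cs[i]))
    b=cv2.boxPoints(cv2.minAreaRect(cs[i]))
    P=np.array([plane(ray('wrist',x,po),.138) for x in b]);e=np.roll(P,-1,0)-P
    print(P.round(4).tolist(),[(round(float(np.linalg.norm(v)),4),round(float(np.degrees(np.arctan2(v[1],v[0]))),1)) for v in e])
p,e=tri(*rs);print('disc wrist',p,e)
print([plane(r,.138).round(4) for r in rs])
s=sense();M=R.from_quat(s['tool_rot']).as_matrix();print('tool y yaw',np.degrees(np.arctan2(M[1,1],M[0,1])))
print('z',M[:,2]);print('rows',(M.T@(np.array([*p[:2],.27])-s['tcp_pos'])/.025).round(2))
im=cv2.imread('pics/w2.png')
cv2.imwrite('pics/w2c.png',cv2.resize(im[150:270,70:310],(800,400),interpolation=cv2.INTER_CUBIC))
E
```

```text
w1 hole ((200.740966796875, 127.31927490234375), 10.821784973144531) 326.5
rect ((206.5, 127.0), (50.0, 37.0), 90.0)
[[0.5535, -0.084, 0.138], [0.5609, -0.1147, 0.138], [0.5207, -0.1255, 0.138], [0.5125, -0.0945, 0.138]] [(0.0316, -76.6), (0.0416, -164.9), (0.0322, 104.8), (0.0424, 14.3)]
w2 hole ((266.5, 210.0), 10.30786418914795) 299.0
rect ((266.8793640136719, 204.9848175048828), (50.87931442260742, 28.61711883544922), 87.70938873291016)
[[0.5579, -0.081, 0.138], [0.5653, -0.1044, 0.138], [0.5213, -0.1184, 0.138], [0.5133, -0.094, 0.138]] [(0.0246, -72.3), (0.0462, -162.3), (0.0257, 108.1), (0.0464, 16.3)]
disc wrist [ 0.53548411 -0.10024961  0.13807451] [np.float64(0.0), np.float64(0.0)]
[array([ 0.5355, -0.1003,  0.138 ]), array([ 0.5354, -0.1002,  0.138 ])]
tool y yaw -74.47934949345134
z [-1.26056603e-03 -1.75336354e-04 -9.99999190e-01]
rows [-0.43 -0.53 -0.04]
```

View pics/w2c.png

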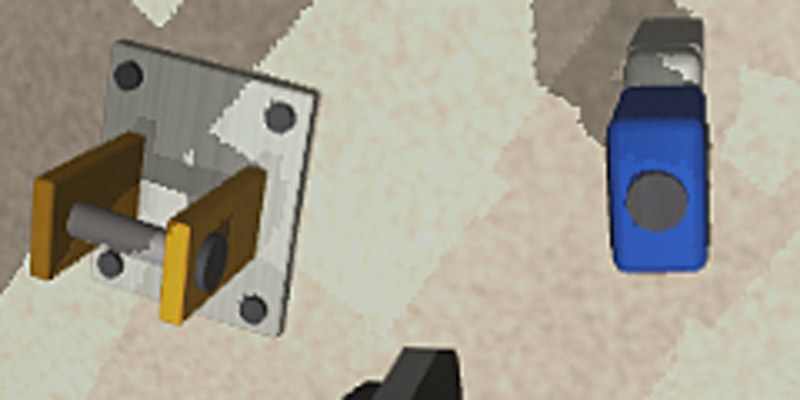

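The crop shows the four plate bolts at (128,75), (280,117), (110,264) and (253,310), and the disc centred at (657,201). The grasp error is small, so I'll descend.

```bash
python3 -m handwheel '[[[-0.43,-0.53,0,0],[0,0,0.8,0],[0,0,1,0],[0,0,1,0],[0,0,1,0],[0,0,1,0],[0,0,0.8,0],[0,0,0.7,0],[0,0,0.5,0],[0,0,0,0],[0,0,0,0]]]' 
python3 - <<'E'
from geo import *
import json
po=json.load(open('w2.json'))
q=np.array([plane(ray('wrist',(70+(x+.5)*.3-.5,150+(y+.5)*.3-.5),po),.0105) for x,y in((128,75),(280,117),(110,264),(253,310))])
print(q.round(4),q.mean(0))
for v in(q[0]-q[1],q[2]-q[3],q[0]-q[2],q[1]-q[3]):print(np.degrees(np.arctan2(v[1],v[0])).round(2),np.linalg.norm(v).round(4))
E
```

```text
t: 4.32
tcp_pos: [0.5367, -0.0993, 0.0999]
tool_rot: [0.991, 0.136, 0.0, 0.0]
force: [0.4, -0.0, 0.4]
finger_gap: 0.818
gripper_force: 0.0
[[0.4897 0.1223 0.0105]
 [0.4897 0.0501 0.0105]
 [0.403  0.1222 0.0105]
 [0.403  0.0501 0.0105]] [0.44633181 0.08617834 0.0105    ]
90.0 0.0722
89.96 0.0721
0.09 0.0866
0.02 0.0867
```

```bash
python3 -m handwheel '[[[0,0,0,0],[0,0,0,0],[0,0,0,0],[0,0,0,0],[0,0,0,0],[0,0,0,0],[0,0,0,0],[0,0,0,0]]]' 0 90
python3 -m handwheel '[[[0,0,-0.4,0],[0,0,-0.8,0],[0,0,-0.8,0],[0,0,-0.8,0],[0,0,-0.8,0],[0,0,-0.4,0],[0,0,0,0],[0,0,0,0]]]'
python3 w.py w3
python3 - <<'E'
from geo import *
s=sense();M=R.from_quat(s['tool_rot']).as_matrix();print(s['tcp_pos'],'tool y yaw',np.degrees(np.arctan2(M[1,1],M[0,1])))
E
```

```text
t: 5.32
tcp_pos: [0.537, -0.0993, 0.1]
tool_rot: [0.991, 0.136, 0.001, 0.0]
force: [-0.1, 0.1, 5.0]
finger_gap: 0.291
gripper_force: 88.7
t: 6.32
tcp_pos: [0.5357, -0.0988, 0.1984]
tool_rot: [0.991, 0.136, -0.001, -0.001]
force: [0.3, 0.4, -3.4]
finger_gap: 0.296
gripper_force: 88.4
[ 0.53569473 -0.09885189  0.19832768] tool y yaw -74.41385477143582
```

View pics/w3.png

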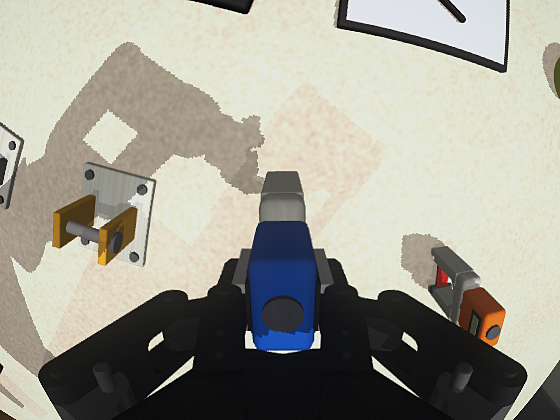

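The blue hook is held square in the fingers, with its disc at about (283,315). The anchor is at about (105,225). Next I'll work out the hook's offset in the tool and the shift to the anchor.

```bash
python3 - <<'E'
from geo import *
import json
im=cv2.imread('pics/w3.png');po=json.load(open('w3.json'))
M=R.from_quat(po[1]).as_matrix();t=np.array(po[0])
g=cv2.cvtColor(im,cv2.COLOR_BGR2HSV)
k=cv2.inRange(g,(105,150,40),(125,255,255));k[:215]=0;k[355:]=0;k[:,:235]=0;k[:,330:]=0
cs,h=cv2.findContours(k,cv2.RETR_CCOMP,cv2.CHAIN_APPROX_NONE)
hs=[c for j,c in enumerate(cs) if h[0][j][3]>=0 and cv2.contourArea(c)>200]
(c,r)=cv2.minEnclosingCircle(hs[0]);x,y,w,hh=cv2.boundingRect(hs[0]);print(c,r,x,y,w,hh)
z=t[2]+.138-.100
d=plane(ray('wrist',c,po),z);o=M.T@(d-t);print('disc in tool mm',o*1e3)
# bolts in w3 check of anchor
for T in ((0.4463,0.0862),):
    a=np.pi/2
    Mt=np.c_[[1,0,0],[0,-1,0],[0,0,-1]].astype(float)
    tt=np.array([*T,0])-Mt@np.array([o[0],o[1],0]);print('tcp target xy',tt[:2])
    print('shift in present tool axes/25',(M.T@(np.r_[tt[:2],t[2]+.02]-t)/.025).round(3))
    print('after turning',(Mt.T@(np.r_[tt[:2],t[2]+.02]-t)/.025).round(3))
E
```

```text
(282.406982421875, 314.5) 21.87494659423828 261 295 44 39
disc in tool mm [ -1.77079361   0.85582344 -37.99823435]
tcp target xy [0.44807079 0.08705582]
shift in present tool axes/25 [-1.379 -8.106 -0.787]
after turning [-3.505 -7.436 -0.8  ]
```

```bash
python3 -m handwheel '[[[0,0,-0.4,0.9],[0,0,-0.4,0.9],[0,0,0,0.8],[-0.25,-0.5,0,0],[-0.4,-0.9,0,0],[-0.45,-0.95,0,0],[-0.45,-0.95,0,0],[-0.45,-0.95,0,0],[-0.45,-0.95,0,0],[-0.45,-0.95,0,0],[-0.4,-0.8,0,0],[-0.2,-0.5,0,0],[0,0,0,0],[0,0,0,0]]]'
python3 w.py w4
python3 - <<'E'
from geo import *
from look import save
s=sense();M=R.from_quat(s['tool_rot']).as_matrix();print(s['tcp_pos'],'tool y yaw',np.degrees(np.arctan2(M[1,1],M[0,1])),M[:,2])
print((M.T@(np.r_[.4481,.0871,s['tcp_pos'][2]]-s['tcp_pos'])/.025).round(2))
p,_=save('scene','s4');q,_=save('top','t4');w=cv2.imread('pics/w4.png')
f=lambda a:cv2.resize(a,(400,300),interpolation=cv2.INTER_CUBIC)
m=np.hstack([f(p[130:280,170:370,::-1]),f(w)]);cv2.imwrite('pics/m4.png',m)
E
```

```text
t: 8.12
tcp_pos: [0.4494, 0.0869, 0.2194]
tool_rot: [1.0, 0.0, 0.0, 0.0]
force: [0.3, -0.2, -3.2]
finger_gap: 0.294
gripper_force: 88.6
[0.44951899 0.08668486 0.21936442] tool y yaw -90.02594828599844 [ 6.42409477e-04 -3.26081756e-04 -9.99999740e-01]
[-0.06 -0.02 -0.  ]
```

View pics/m4.png

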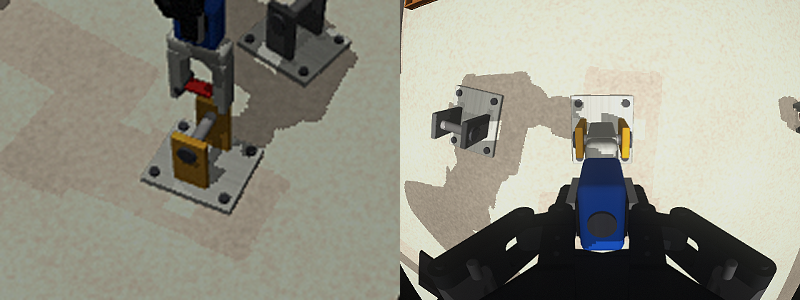

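Left panel: the hook hangs above the anchor with its latch in line with the pin. Right panel: the hook at x≈604 is centred between the yellow cheeks (580 and 627). I'll push down in stages.

```bash
python3 -m handwheel '[[[-0.06,0,0.3,0],[0,0,0.6,0],[0,0,0.7,0],[0,0,0.5,0],[0,0,0.1,0],[0,0,0,0]]]'
python3 -m handwheel '[[[0,0,0.2,0],[0,0,0.2,0],[0,0,0.2,0],[0,0,0.2,0],[0,0,0,0]]]'
python3 -m handwheel '[[[0,0,0.2,0],[0,0,0.2,0],[0,0,0.2,0],[0,0,0.2,0],[0,0,0,0]]]'
```

```text
t: 9.02
tcp_pos: [0.4477, 0.087, 0.1643]
tool_rot: [1.0, -0.0, 0.0, -0.0]
force: [0.7, 0.1, -3.4]
finger_gap: 0.296
gripper_force: 88.5
t: 9.65
tcp_pos: [0.4484, 0.0871, 0.1457]
tool_rot: [1.0, 0.0, 0.001, 0.0]
force: [-2.1, 0.0, 9.8]
finger_gap: 0.293
gripper_force: 90.5
t: 10.28
tcp_pos: [0.4433, 0.0874, 0.1237]
tool_rot: [1.0, 0.0, -0.005, -0.0]
force: [-5.2, -0.5, 1.1]
finger_gap: 0.291
gripper_force: 89.3
```

```bash
python3 -m handwheel '[[[0,0,0.15,0],[0,0,0.15,0],[0,0,0.1,0],[0,0,0,0]]]'
python3 -m handwheel '[[[0,0,0.1,0],[0,0,0.1,0],[0,0,0,0]]]'
```

```text
t: 10.78
tcp_pos: [0.4483, 0.087, 0.1142]
tool_rot: [1.0, -0.0, 0.001, 0.0]
force: [-0.9, -0.9, -3.5]
finger_gap: 0.298
gripper_force: 88.9
t: 11.15
tcp_pos: [0.4479, 0.0871, 0.1099]
tool_rot: [1.0, -0.0, 0.001, 0.0]
force: [-1.9, 0.0, 4.0]
finger_gap: 0.296
gripper_force: 89.9
```

```bash
python3 -m handwheel '[[[0,0,0.06,0],[0,0,0.04,0],[0,0,0,0],[0,0,0,0]]]'
python3 - <<'E'
from geo import *
from look import save
p,_=save('scene','s5');q,_=save('top','t5')
f=lambda a:cv2.resize(a,(400,300),interpolation=cv2.INTER_CUBIC)
cv2.imwrite('pics/m5.png',np.clip(1.6*np.hstack([f(p[155:245,210:330,::-1]),f(q[195:275,195:302,::-1])]),0,255))
E
```

```text
t: 11.65
tcp_pos: [0.448, 0.0871, 0.1098]
tool_rot: [1.0, 0.0, 0.001, 0.0]
force: [-5.6, 0.2, 28.2]
finger_gap: 0.295
gripper_force: 93.5[ WARN:0@2.808] global loadsave.cpp:1063 imwrite_ Unsupported depth image for selected encoder is fallbacked to CV_8U.
```

View pics/m5.png

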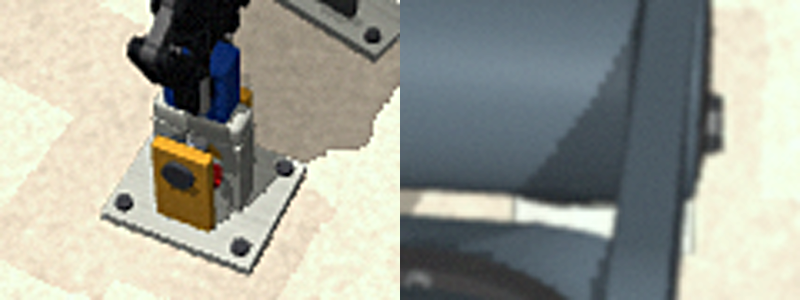

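Left panel: the hook stands on the plate with its feet in hard contact. A red bit of latch shows at (217,175) beside the near cheek, so I'll check its height against the shut position.

```bash
python3 - <<'E'
from geo import *
im=cv2.imread('pics/s5.png');h=cv2.cvtColor(im,cv2.COLOR_BGR2HSV)
k=cv2.inRange(h,(0,140,40),(8,255,255))|cv2.inRange(h,(172,140,40),(180,255,255));k[:180]=0;k[235:]=0;k[:,:240]=0;k[:,310:]=0
ys,xs=np.nonzero(k);print(list(zip(xs,ys)))
for dy in(-.012,-.006,0):
    for j in(ys.argmin(),ys.argmax()):
        o,d=ray('scene',(xs[j],ys[j]));p=o+d*(.0882+dy-o[1])/d[1];print(dy,(xs[j],ys[j]),p.round(4),'hook x,z mm',((p[[0,2]]-[.4455,.0085])*1e3).round(1))
s=sense();M=R.from_quat(s['tool_rot']).as_matrix();print(M[:,2].round(4),s['force'])
E
```

```text
[(np.int64(274), np.int64(204)), (np.int64(275), np.int64(204)), (np.int64(274), np.int64(205)), (np.int64(275), np.int64(205)), (np.int64(276), np.int64(205)), (np.int64(274), np.int64(206)), (np.int64(275), np.int64(206)), (np.int64(276), np.int64(206)), (np.int64(274), np.int64(207)), (np.int64(275), np.int64(207)), (np.int64(276), np.int64(207)), (np.int64(274), np.int64(208)), (np.int64(275), np.int64(208)), (np.int64(274), np.int64(209)), (np.int64(275), np.int64(209)), (np.int64(275), np.int64(210))]
-0.012 (np.int64(274), np.int64(204)) [0.4602 0.0762 0.0534] hook x,z mm [14.7 44.9]
-0.012 (np.int64(275), np.int64(210)) [0.4622 0.0762 0.0329] hook x,z mm [16.7 24.4]
-0.006 (np.int64(274), np.int64(204)) [0.4571 0.0822 0.0446] hook x,z mm [11.6 36.1]
-0.006 (np.int64(275), np.int64(210)) [0.4592 0.0822 0.0239] hook x,z mm [13.7 15.4]
0 (np.int64(274), np.int64(204)) [0.4541 0.0882 0.0358] hook x,z mm [ 8.6 27.3]
0 (np.int64(275), np.int64(210)) [0.4561 0.0882 0.0149] hook x,z mm [10.6  6.4]
[ 2.8e-03 -3.0e-04 -1.0e+00] [-5.81436716  0.21664394 29.17032695]
```

```bash
python3 -m handwheel '[[[0,0,-0.08,0],[0,0,0,0]]]'
python3 -m handwheel '[[[0,0,0,0],[0,0,0,0],[0,0,0,0],[0,0,0,0],[0,0,0,0]]]' 60
python3 -m handwheel '[[[0,0,-0.2,0],[0,0,-0.5,0],[0,0,-0.9,0],[0,0,-0.9,0],[0,0,-0.9,0],[0,0,-0.9,0],[0,0,-0.9,0],[0,-0.5,-0.5,0],[0,1,0,0],[0,1,0,0],[0,1,0,0],[0,1,0,0],[0,1,0,0],[0,1,0,0],[0,0.6,0,0],[0,0,0,0],[0,0,0,0]]]'
python3 w.py w6
python3 - <<'E'
from geo import *
from look import save
p,_=save('scene','s6');q,_=save('top','t6');w=cv2.imread('pics/w6.png')
f=lambda a:cv2.resize(a,(400,300),interpolation=cv2.INTER_CUBIC)
m=np.vstack([np.hstack([f(p[155:245,210:330,::-1]),f(q[195:275,195:302,::-1])]),np.hstack([f(p[:,:,::-1]),f(w)])])
cv2.imwrite('pics/m6.png',np.clip(1.4*m,0,255).astype(np.uint8))
E
```

```text
t: 12.0
tcp_pos: [0.448, 0.0871, 0.1099]
tool_rot: [1.0, -0.0, 0.001, 0.0]
force: [-2.2, -0.2, 12.1]
finger_gap: 0.296
gripper_force: 90.8
t: 12.62
tcp_pos: [0.4475, 0.0871, 0.1087]
tool_rot: [1.0, -0.0, -0.0, -0.0]
force: [-0.0, -0.2, 0.1]
finger_gap: 0.707
gripper_force: 0.0
t: 14.75
tcp_pos: [0.4472, -0.0645, 0.2512]
tool_rot: [1.0, 0.0, -0.0, -0.0]
force: [-0.3, 0.1, 0.1]
finger_gap: 0.699
gripper_force: 0.0
```

View pics/m6.png

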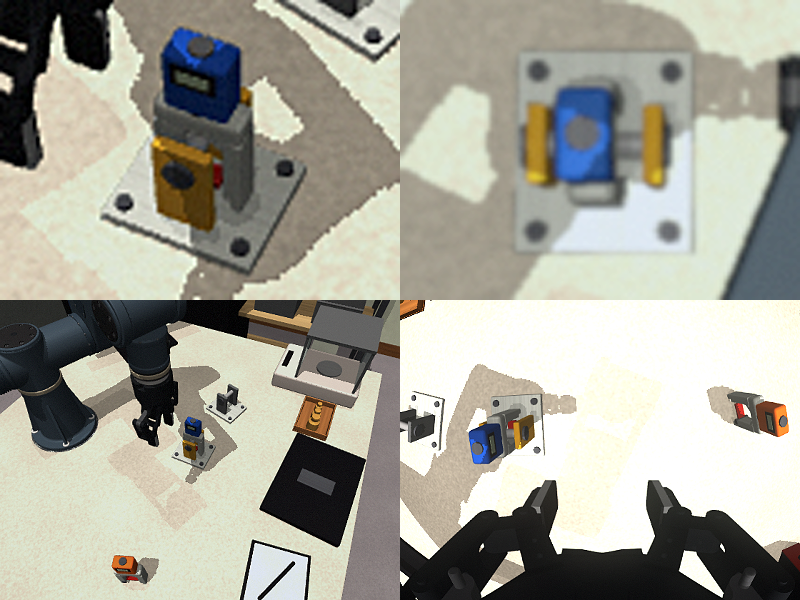

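The blue hook stands upright on the anchor, free of the gripper, and the orange one is undisturbed. In the wrist view (lower right), red shows at (512,425) between the cheeks. One numeric check of the latch and the upright follows.

```bash
python3 - <<'E'
from geo import *
import json
po=json.load(open('w6.json'));im=cv2.imread('pics/w6.png');h=cv2.cvtColor(im,cv2.COLOR_BGR2HSV)
k=cv2.inRange(h,(0,140,30),(8,255,255))|cv2.inRange(h,(172,140,30),(180,255,255));k[:110]=0;k[240:]=0;k[:,:90]=0;k[:,220:]=0
n,l,st,ce=cv2.connectedComponentsWithStats(k);print(st[1:],ce[1:])
ys,xs=np.nonzero(k)
for j in(ys.argmin(),ys.argmax(),xs.argmin(),xs.argmax()):
    r=ray('wrist',(xs[j],ys[j]),po)
    for z in(.0285,.06):print((xs[j],ys[j]),z,((plane(r,z)-[.4463,.0862,.01])*1e3).round(1))
def disc(n,x0,x1,y0,y1):
    g=cv2.cvtColor(cv2.imread(f'pics/{n}.png')[y0:y1,x0:x1],cv2.COLOR_BGR2HSV)
    k=cv2.inRange(g,(105,120,30),(125,255,255));cs,hh=cv2.findContours(k,cv2.RETR_CCOMP,2)
    c=max([c for j,c in enumerate(cs) if hh[0][j][3]>=0],key=cv2.contourArea);m=cv2.minEnclosingCircle(c);return (m[0][0]+x0,m[0][1]+y0)
a,b=disc('s6',240,300,155,245),disc('t6',220,275,195,275);print(a,b,tri(ray('scene',a),ray('top',b)))
cv2.imwrite('pics/w6c.png',cv2.resize(im[120:240,90:210],(600,600),interpolation=cv2.INTER_CUBIC))
E
```

```text
[[151 168  12  12  86]] [[155.12790698 173.69767442]]
(np.int64(161), np.int64(168)) 0.0285 [14.5 -7.  18.5]
(np.int64(161), np.int64(168)) 0.06 [ 19.5 -19.5  50. ]
(np.int64(152), np.int64(179)) 0.0285 [ 1.4  6.  18.5]
(np.int64(152), np.int64(179)) 0.06 [ 7.6 -7.6 50. ]
(np.int64(151), np.int64(171)) 0.0285 [11.3  6.5 18.5]
(np.int64(151), np.int64(171)) 0.06 [16.6 -7.2 50. ]
(np.int64(162), np.int64(168)) 0.0285 [14.5 -8.3 18.5]
(np.int64(162), np.int64(168)) 0.06 [ 19.5 -20.7  50. ]
(267.0, 179.0) (243.1666660308838, 229.83333206176758) (array([0.44412259, 0.08841595, 0.11589681]), [np.float64(4.2), np.float64(4.2)])
```

View pics/w6c.png

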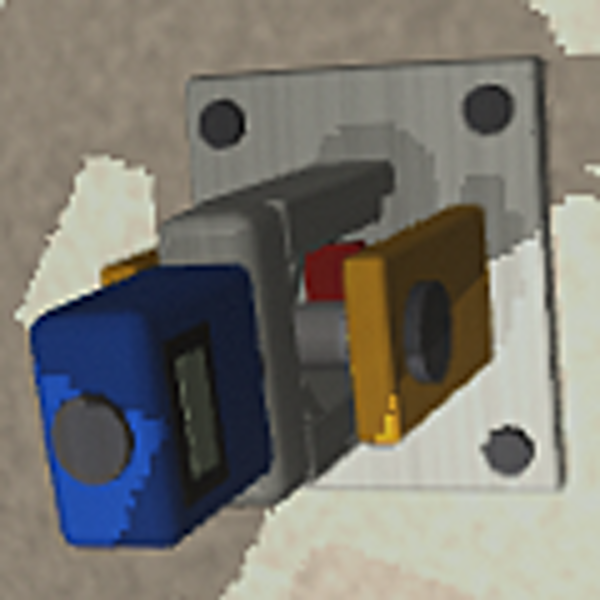

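The crop shows the red latch lying level below the pin, between the pin and the leg, at (335,275). Cast onto the shut height, its edges fit a bar of the stated width. The hook stands square on the plate.

```bash
python3 -c "
from station import *
print(sign_off())"
```

```text
the job is handed in; nothing more can be done
None
```

The blue hook is on the yellow anchor, upright with its feet on the plate and released; camera and force readings show the latch snapped shut under the pin, the orange hook was not touched, and I handed the job in at about 15 s.

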